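Unclip the used-up bag roll on the packing counter

ROBOT

A 6-joint arm with a two-finger parallel gripper is mounted at the origin on a cart in front of the work surface, level with it; the furniture and walls round the work are solid. World frame = base frame: x ahead of the robot, y to its left, z up, the work surface at z = 0. Lengths are in mm, angles in rad, forces in N, time in s.
With the tool pointing down it reaches from about 275 to 725 mm from the base axis. Payload 15.9 kg.
Tool frame: the origin (TCP) lies midway between the tips of the shut fingers; the grasp point (between the pads) lies 19 mm behind it (arm.tcp_to_grasp is the distance from the TCP to the grasp point, in mm); z points along the fingers, y is the line along which they close (so a half turn about z gives the same grasp; the last joint's range is limited). The gripper opens to 85 mm and grips with 20 to 120 N. Pads are 22 mm wide; open, the fingers measure 114 mm over their backs; the gripper's body (76 mm by 85 mm) begins 54 mm behind the grasp point. The pads swing forward as they close: fully open they stand 13 mm farther back than shut.
Start: joints at [1.12, 0.213, -0.034, 1.323, 0, 1.571], TCP at [217.835, 450.037, 231.306] pointing down, gripper open.
Joint ranges: [-2.98, 2.98], [-0.74, 1.72], [-1.14, 1.35], [-2.1, 2.04], [-1.57, 1.44], [-3.14, 3.14]. Speed limits (rad/s): [1.89, 1.89, 2.39, 2.57, 3.14, 3.14].

INTERFACE

Orientations are given as a rotation vector (axis times angle).
In Python, from workcell import arm, optics, sign_off gives the robot as it stands.
- The arm moves only by the tool drive_tool, never from a script. Its arguments are lists of equal length, an entry for each row: "translation": the shift along the tool's x, y, z in mm, a list of three; "twist": the turn about the tool's z in degrees; "gripper": the opening in per cent of the stroke, from 0 (shut) to 100 (fully open). In form: {"translation": [[tx, ty, tz], ...], "twist": [twist, ...], "gripper": [gripper, ...]}. A call has 1 to 5 rows; each row shifts and turns the commanded pose from where the row before left it, along the tool's axes as they then stand; what a row does not reach is not made up. A row lasts 1/8 s, in which the tool goes at most 62.5 mm and 10.7 degrees, less where a joint would pass 70% of its speed; a pose out of reach is approached as far as the arm can. A call with a gripper value outside its range is refused whole. The fingers move at their own pace and stop on an object; the grip force is fixed at half the most. Time passes only in rows, so rows that do not move let the fingers close. It gives the time, the measured TCP pose, the force, the opening and the grip force at its end, in the units of the state.
- arm.state(): the state, without advancing time (a new reading comes with each control period).
- optics.snapshot(name): name is "scene" or "top"; returns a dict with "image" (384x512x3 uint8, red, green, blue), "depth" (384x512 float32, mm along the optical axis (not along the pixel's ray), 0 where there is no reading), "intrinsics" (3x3 intrinsics, pixels), "camera_from_world" (4x4, takes a point from world to camera coordinates). Camera axes: x right, y down, z forward; pixel columns grow to the right and rows downward; lengths in mm; the calibration is good to about 2 mm. A picture is of the moment at which its call begins.
- sign_off(): hands the job in; it is judged then, once.
The state is a dict: "t": time; "joint_positions": joint angles; "qvel": joint speeds; "joint_torque": joint torques, N m; "tcp_pos": TCP position; "ee_rot": TCP orientation; "force": force on the tool from outside, world axes, zero at the start; "wrist_torque": the same for the moment, N m; "width": finger opening in mm; "grip_force": force on a finger pad.
Only numpy, scipy, OpenCV 4.12 (cv2) and the standard library are available. Lean on these libraries where they do the work, as an engineer would, in place of code of your own. Each camera call takes 0.05 s, during which the arm holds its last target. There are 200 camera calls.

TASK

One of the two roll stands holds only a bare cardboard core: its roll is used up. Pull its spindle forward out of the two spring clips, until both of its ends drop into the open loading notches at the front of the same stand, ready for a new roll. Leave the full roll clipped in the other stand, and leave the loose things around the stands where they are.

Things in the scene. Friction and masses are not known exactly. Their poses are not given: they have to be found in the camera images.
- empty_spindle_mid (a point): Middle of the axis of the spindle with the bare core, loose, 0.2 to 0.35 kg. A steel tube 18 mm in diameter; a brown cardboard core, diameter 36, length 134 mm, is fixed round its middle; a black knob, diameter 28, length 13 mm, on each end (222 mm over all). y is its axis, about which it rolls freely. It starts snapped into the clips of its stand.
- empty_stand: The stand of the bare core, screwed to the table. Origin: middle of its base on the table; x to its back (away from the robot), y along the spindle, z up. Aluminium, 146 deep, 206 wide, 105 mm high; base plate top at 8 mm; two upright cheeks 6 mm thick at y = -90 and +90. Between the cheeks only a tie rod (x = 50, top at z = 35) and a tear-off blade (x = -64, top at z = 50).
- empty_stand_clips (a point): On the axis of the clipped spindle, midway between the two clips, 80 mm above the table; stand axes. Inside each cheek (y = 74 to 86 mm, either side) a C-clip of two sprung steel jaws, open to the front, grips the tube. A forward pull of about 9 to 14 N at the core's middle snaps it out; it then lies on level rails along the cheeks' tops, 71 mm above the table, and may roll on.
- empty_stand_notches (a point): Where the spindle's middle lies once both ends rest in the loading notches: 65 mm in front of the clip point, 10 mm lower (70 mm above the table); stand axes. Each cheek's rail ends in a notch, a V with 45-degree sides, 27 mm wide at the rail, 14 mm deep, lowest under this point; the front horn just before it, 97 mm high, stops the spindle. An askew spindle may hang on a notch's edge.
- full_spindle_mid (a point): Middle of the axis of the other spindle: the same tube and knobs, carrying a full white roll 80 mm in diameter and 130 mm long. It is snapped into the clips of the other, identical stand and stays there. Which stand is on the left and which on the right varies.
- thermometer: Probe thermometer lying flat between the stands, 188 x 22 x 15 mm, loose; origin at the middle of its underside.
- spice_jar: Spice jar, 44 mm in diameter, 100 mm high, loose, behind the stands; origin at the centre of its underside.
- steel_cup: Steel cup, 81 mm in diameter, 99 mm high, loose, behind the stands; origin at the centre of its underside.
- tape_roll: Roll of tape lying flat, 91 mm in diameter, 25 mm high, loose, to the left; origin at the centre of its underside.
- marker: Marker pen lying on the table, 135 mm long, 17 mm thick, loose, to the right; origin at the middle of its underside.

How it is judged (in metres and radians):
At the end, for the whole second after the job is handed in: The bare core's spindle lies at rest with both ends in the loading notches of its own stand: its middle within 10 mm of the notch point, its axis within 0.05 rad of the stand's (distance between empty_spindle_mid and empty_stand_notches below 0.01 m and angle between the y axis of empty_spindle_mid and the y axis of empty_stand_notches, either way round below 0.05 rad and linear speed of empty_spindle below 0.02 m/s); the robot touches nothing.
It fails at once if the full roll is moved by more than 10 mm (distance of full_spindle_mid from where it was at the start of the episode above 0.01 m).
It fails at once if a loose thing beside the stands is moved by more than 30 mm (distance of any of thermometer, spice_jar, steel_cup, tape_roll, marker from where it was at the start of the episode above 0.03 m).
It also fails if it takes over 34 s, if anything falls off the work surface, if the arm or the gripper's body presses on something with over 40 N, if the wrist force passes 120 N, or if a joint passes its speed limit or range.

## Working session

There is one attempt and no reset: what is moved stays moved. The work goes in short steps, Python scripts to look and compute and a tool call to move; the robot and the scene stay as the last step left them, time stands still between calls to the robot, and variables do not carry over. Pictures are saved under pics/ and viewed, at most 10 in all, crops included, and the job is handed in when it is done.

Besides the shell and the picture viewer there is one more tool, called after "Emit:" by a JSON object that holds its "op" and its "data". drive_tool: Moves the arm, as the interface text tells. Its arguments: {"type":"object","properties":{"translation":{"type":"array","items":{"type":"array","items":{"type":"number"}}},"twist":{"type":"array","items":{"type":"number"}},"gripper":{"type":"array","items":{"type":"number"}}},"required":["translation","twist","gripper"]}

```bash
mkdir -p pics; python3 - <<'E'
from workcell import arm,optics
import cv2,numpy as np
for n in("scene","top"):
    s=optics.snapshot(n); cv2.imwrite(f"pics/{n}1.png",cv2.resize(s["image"][:,:,::-1],(800,600)))
    np.savez(f"{n}.npz",**s); print(np.linalg.inv(s["camera_from_world"]).round(3), s["intrinsics"][0])
print(arm.state())
E
```

```text
[[ 7.33000e-01 -4.10000e-01  5.43000e-01 -7.27920e+01]
 [-6.80000e-01 -4.34000e-01  5.91000e-01 -7.06630e+02]
 [-6.00000e-03 -8.02000e-01 -5.97000e-01  7.97194e+02]
 [ 0.00000e+00  0.00000e+00  0.00000e+00  1.00000e+00]] [361.18480513   0.         261.27115337]
[[-1.90000e-02 -9.91000e-01  1.30000e-01  3.65136e+02]
 [-1.00000e+00  2.10000e-02  1.50000e-02 -2.10200e+01]
 [-1.80000e-02 -1.30000e-01 -9.91000e-01  1.44324e+03]
 [ 0.00000e+00  0.00000e+00  0.00000e+00  1.00000e+00]] [377.1822366    0.         260.98938991]
{'t': 0.1, 'joint_positions': array([ 1.12001118e+00,  2.13292813e-01, -3.49791856e-02,  1.32346559e+00,
       -2.68557568e-05,  1.57081325e+00]), 'qvel': array([-0.00414326, -0.00131916,  0.00126755, -0.00116874,  0.0026551 ,
       -0.00180478]), 'joint_torque': array([-1.65654008e-03, -6.87244034e+01,  4.87808168e+01,  1.22496564e-02,
       -1.48817689e-04,  6.52375775e-06]), 'tcp_pos': array([217.71918041, 449.79145396, 230.87950758]), 'ee_rot': array([-7.02096129e-01, -3.06194483e+00,  1.45047627e-03]), 'force': array([-0.20767748, -0.37867719, -0.34464905]), 'wrist_torque': array([-0.04830509,  0.00309099, -0.06139437]), 'grip_force': 0.0, 'width': 85.7064424064269}
```

View pics/top1.png

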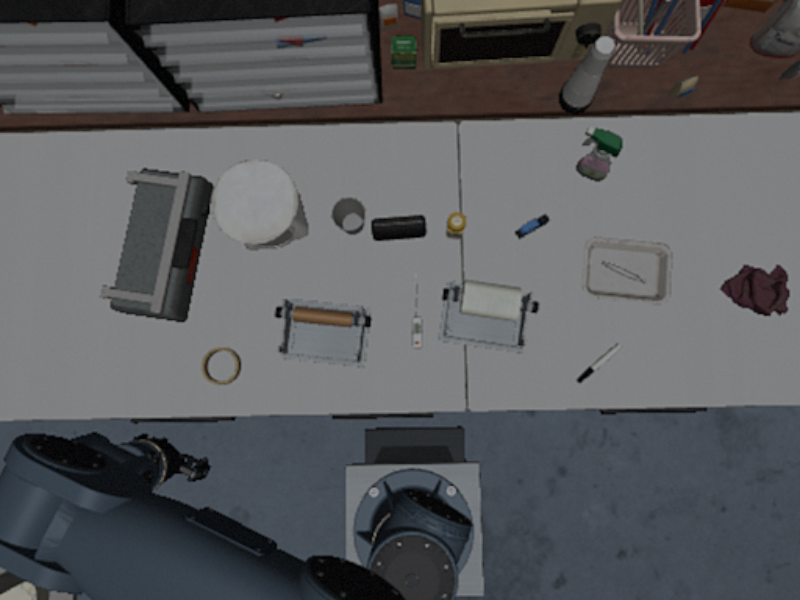

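View pics/scene1.png

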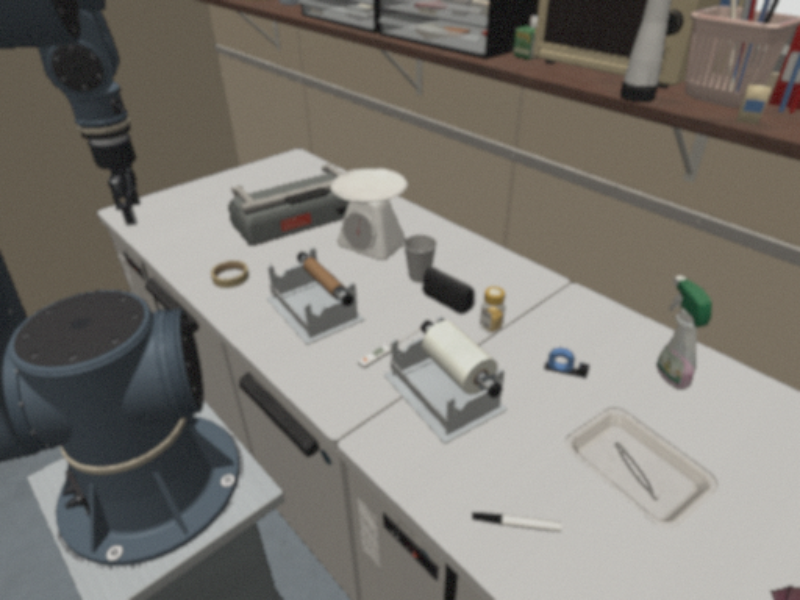

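The bare core is in the left stand: top picture, core at about (322,317), with its knobs at about (278,312) and (367,321). The full roll is on the right at (490,300). I'll enlarge the core.

```bash
cat > h.py <<'E'
import numpy as np
def ray(s,u,v,z):
    T=np.linalg.inv(s["camera_from_world"]);K=s["intrinsics"]
    d=T[:3,:3]@np.linalg.inv(K)@[u,v,1];o=T[:3,3]
    return o+d*(z-o[2])/d[2]
def cloud(s):
    T=np.linalg.inv(s["camera_from_world"]);K=s["intrinsics"];D=s["depth"]
    v,u=np.indices(D.shape);p=np.stack([u,v,np.ones_like(u)],-1)@np.linalg.inv(K).T*D[...,None]
    return p@T[:3,:3].T+T[:3,3]
E
python3 - <<'E'
import numpy as np,cv2
from h import *
s=dict(np.load("top.npz"));im=s["image"]
cv2.imwrite("pics/crop.png",cv2.resize(im[180:240,170:245,::-1],None,fx=10,fy=10,interpolation=cv2.INTER_CUBIC))
P=cloud(s)
hsv=cv2.cvtColor(im,cv2.COLOR_RGB2HSV)
m=(hsv[...,0]>4)&(hsv[...,0]<22)&(hsv[...,1]>90);m[:185]=0;m[225:]=0;m[:,:180]=0;m[:,235:]=0
v,u=np.nonzero(m);print(m.sum(),cv2.minAreaRect(np.stack([u,v],1).astype(np.float32)))
print(np.median(P[m],0),P[m].min(0),P[m].max(0))
q=P[m];c=np.polyfit(q[:,1],q[:,0],1);print("dx/dy",c)
print("mean pix ray z=93", ray(s,u.mean(),v.mean(),93))
E
```

```text
319 ((206.19314575195312, 202.41505432128906), (37.110755920410156, 8.636494636535645), 6.009006023406982)
[497.44991116 198.26657451  96.89752777] [365.1358676  -21.02040632  79.26128558] [ 518.67134634  263.72636525 1443.2404753 ]
dx/dy [1.62416634e-01 4.64832256e+02]
mean pix ray z=93 [497.71730753 198.94098083  93.        ]
```

View pics/crop.png

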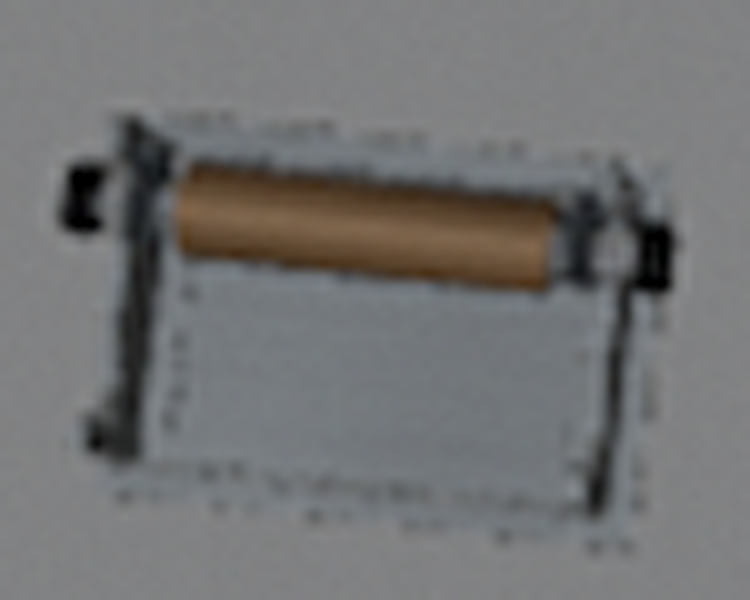

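```bash
python3 - <<'E'
import numpy as np
from h import *
from scipy.spatial.transform import Rotation as R
s=dict(np.load("top.npz"))
f=lambda a,b,z:ray(s,170+(a+.5)/10-.5,180+(b+.5)/10-.5,z)
L,Rr=f(180,212,80),f(552,247,80);kl,kr=f(62,198,80),f(674,257,80)
for n,a,b in(("core",L,Rr),("knobs",kl,kr)):
    d=a-b;print(n,(a+b)/2,np.linalg.norm(d),"yaw",np.degrees(np.arctan2(-d[0],d[1])))
# horns at front (tops ~97), back cheek tops 105
for n,a,b,z in(("frontL",100,440,97),("frontR",597,495,97),("backL",130,125,105),("backR",618,170,105),("baseFL",115,490,4),("baseFR",625,548,4),("baseBL",165,118,4),("baseBR",660,165,4)):
    print(n,f(a,b,z).round(1))
P=cloud(s);c=(L+Rr)/2
q=P[(abs(P[...,0]-c[0])<8)&(abs(P[...,1]-c[1])<50)];print("core top z",np.percentile(q[:,2],[50,90,98]))
M=R.from_rotvec([-.7021,-3.0619,.00145]).as_matrix();print(M.round(3))
E
```

```text
core [498.57622041 200.61315393  80.        ] 136.5800094396534 yaw -6.549087609157342
knobs [499.3126713  200.05976749  80.        ] 224.7670167450991 yaw -6.681401430646506
frontL [423.4 293.   97. ]
frontR [400.4 115.4  97. ]
backL [535.5 281.4 105. ]
backR [515.6 106.1 105. ]
baseFL [408.3 308.8   4. ]
baseFR [382.6 114.3   4. ]
baseBL [550.8 290.6   4. ]
baseBR [528.6  99.6   4. ]
core top z [ 98.17974018 101.79976319 103.99016591]
[[-0.9    0.436 -0.   ]
 [ 0.436  0.9   -0.001]
 [ 0.    -0.001 -1.   ]]
```

Emit:
{"op": "drive_tool", "data": {"translation": [[-36.2, -10.2, 2], [-36.2, -10.2, 2], [-36.2, -10.2, 2], [-36.2, -10.2, 2], [-36.2, -10.2, 2]], "twist": [0, 0, 0, 0, 0], "gripper": [100, 100, 100, 100, 100]}}

```text
t: 0.72
tcp_pos: [359.2, 324.3, 221.0]
ee_rot: [-0.702, -3.062, 0.001]
force: [0.4, -0.7, 0.2]
width: 85.2
grip_force: 0.0
```

Emit:
{"op": "drive_tool", "data": {"translation": [[-36.2, -10.2, 2], [-36.2, -10.2, 2], [-36.2, -10.2, 2], [-36.2, -10.2, 2], [-36.2, -10.2, 2]], "twist": [0, 0, 0, 0, 0], "gripper": [100, 100, 100, 100, 100]}}

```text
t: 1.35
tcp_pos: [499.9, 199.5, 211.0]
ee_rot: [-0.702, -3.062, 0.0]
force: [-0.3, 0.2, -0.1]
width: 85.5
grip_force: 0.0
```

Emit:
{"op": "drive_tool", "data": {"translation": [[0, 0, 0], [0, 0, 0], [0, 0, 0], [0, 0, 0], [0, 0, 0]], "twist": [10, 10, 10, 10, 10], "gripper": [100, 100, 100, 100, 100]}}

```text
t: 1.98
tcp_pos: [499.0, 200.4, 211.0]
ee_rot: [-1.937, -2.473, 0.001]
force: [1.1, 0.4, 0.2]
width: 85.5
grip_force: 0.0
```

Emit:
{"op": "drive_tool", "data": {"translation": [[0, 0, 0], [0, 0, 0], [0, 0, 0], [0, 0, 0]], "twist": [10, 10, 0.8, 0], "gripper": [100, 100, 100, 100]}}

```text
t: 2.48
tcp_pos: [499.2, 200.5, 211.2]
ee_rot: [-2.342, -2.093, 0.0]
force: [0.9, -0.0, -0.0]
width: 85.8
grip_force: 0.0
```

```bash
cat > st.py <<'E'
from workcell import arm
import numpy as np
from scipy.spatial.transform import Rotation as R
s=arm.state();M=R.from_rotvec(s["ee_rot"]).as_matrix()
print(s["t"],s["tcp_pos"].round(1),s["width"],s["force"].round(1),s["grip_force"])
print("yaw y",np.degrees(np.arctan2(M[1,1],M[0,1])),"tilt",M[:,2].round(3))
for n,p in(("clip",[499,200.2]),("notch",[499-65*.9934,200.2+65*.115])):
    print(n,"tool delta",(M.T@(np.r_[p,60]-s["tcp_pos"])).round(1))
E
python3 st.py
```

```text
2.475 [499.2 200.5 211.2] 85.80899499789712 [ 0.9 -0.  -0. ] 0.0
yaw y -6.423859824374688 tilt [-0. -0. -1.]
clip tool delta [-3.000e-01 -1.000e-01  1.512e+02]
notch tool delta [-1.000e-01 -6.510e+01  1.512e+02]
```

Emit:
{"op": "drive_tool", "data": {"translation": [[0, 0, 35], [0, 0, 35], [0, 0, 35], [0, 0, 25], [0, 0, 10]], "twist": [0, 0, 0, 0, 0], "gripper": [100, 100, 100, 100, 100]}}

```text
t: 3.1
tcp_pos: [498.5, 200.2, 70.1]
ee_rot: [-2.343, -2.092, 0.003]
force: [-0.3, 0.4, 0.6]
width: 85.5
grip_force: 0.0
```

Emit:
{"op": "drive_tool", "data": {"translation": [[0, 0, 9], [0, 0, 0], [0, 0, 0], [0, 0, 0], [0, 0, 0]], "twist": [0, 0, 0, 0, 0], "gripper": [100, 70, 50, 40, 40]}}

```text
t: 3.72
tcp_pos: [499.6, 200.6, 63.0]
ee_rot: [2.346, 2.089, 0.002]
force: [-1.4, -0.7, 6.1]
width: 34.5
grip_force: 36.5
```

Emit:
{"op": "drive_tool", "data": {"translation": [[0, 0, 0], [0, 0, 0], [0, 0, 0], [0, 0, 0]], "twist": [0, 0, 0, 0], "gripper": [35, 35, 35, 35]}}

```text
t: 4.22
tcp_pos: [499.6, 200.7, 63.1]
ee_rot: [2.346, 2.089, 0.002]
force: [-1.8, -0.9, 7.5]
width: 34.4
grip_force: 58.8
```

Emit:
{"op": "drive_tool", "data": {"translation": [[0, -3, 0], [0, -3, 0], [0, -3, 0], [0, -3, 0], [0, -3, 0]], "twist": [0, 0, 0, 0, 0], "gripper": [35, 35, 35, 35, 35]}}

```text
t: 4.85
tcp_pos: [485.1, 202.5, 63.2]
ee_rot: [2.346, 2.089, 0.003]
force: [4.0, 0.1, 6.7]
width: 34.4
grip_force: 61.0
```

```bash
python3 st.py; python3 - <<'E'
from workcell import optics
import cv2
a=optics.snapshot("top")["image"][170:245,165:265];b=optics.snapshot("scene")["image"][130:230,150:283]
cv2.imwrite("pics/c2.png",cv2.resize(b[:,:,::-1],(798,600),interpolation=cv2.INTER_CUBIC))
E
```

```text
4.85 [485.1 202.5  63.2] 34.404634998930995 [4.  0.1 6.7] 60.96411645412445
yaw y -6.631460789169082 tilt [ 0.002  0.001 -1.   ]
clip tool delta [-0.7 14.   3.2]
notch tool delta [ -0.7 -51.    3.1]
```

View pics/c2.png

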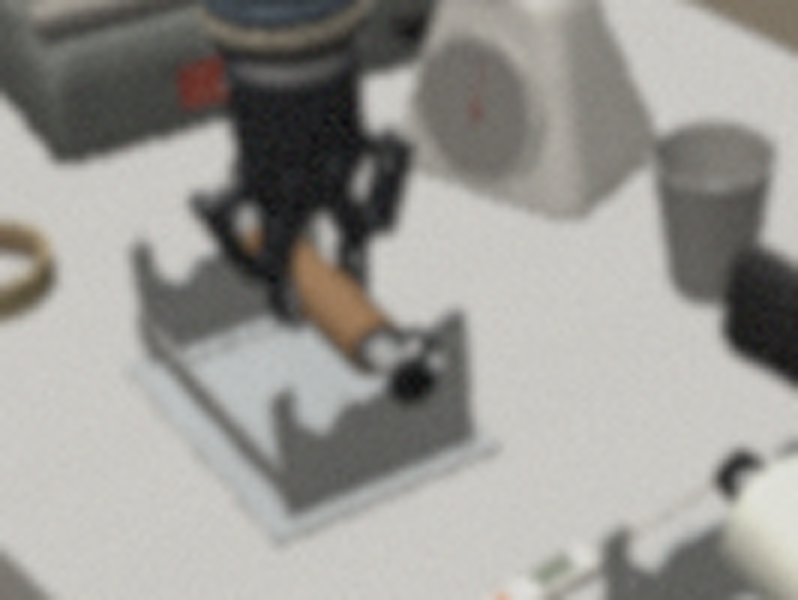

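The spindle has snapped out, with the knob at (410,380) now in front of the clip. The notch's V is at about (315,425). I'll carry it slightly raised.

Emit:
{"op": "drive_tool", "data": {"translation": [[0, -5, -4], [0, -10, 0], [0, -10, 0], [0, -10, 0], [0, -10, 0]], "twist": [0, 0, 0, 0, 0], "gripper": [35, 35, 35, 35, 35]}}

```text
t: 5.58
tcp_pos: [438.7, 207.5, 66.2]
ee_rot: [-2.346, -2.089, 0.0]
force: [-0.2, -0.5, -1.3]
width: 34.3
grip_force: 60.3
```

Emit:
{"op": "drive_tool", "data": {"translation": [[0, -6, 0], [0, 0, 4], [0, 0, 3], [0, 0, 0]], "twist": [0, 0, 0, 0], "gripper": [35, 35, 35, 35]}}

```text
t: 6.08
tcp_pos: [433.7, 208.0, 58.9]
ee_rot: [-2.346, -2.089, 0.001]
force: [0.3, 0.1, -2.7]
width: 34.1
grip_force: 60.3
```

```bash
python3 st.py; python3 - <<'E'
from workcell import optics
import cv2
b=optics.snapshot("scene")["image"][130:230,150:283]
cv2.imwrite("pics/c3.png",cv2.resize(b[:,:,::-1],(798,600),interpolation=cv2.INTER_CUBIC))
E
```

```text
6.075 [433.7 208.   58.9] 34.140347714671634 [ 0.3  0.1 -2.7] 60.32721161842346
yaw y -6.638813441215095 tilt [-0. -0. -1.]
clip tool delta [-0.2 65.8 -1.1]
notch tool delta [-0.2  0.8 -1.1]
```

View pics/c3.png

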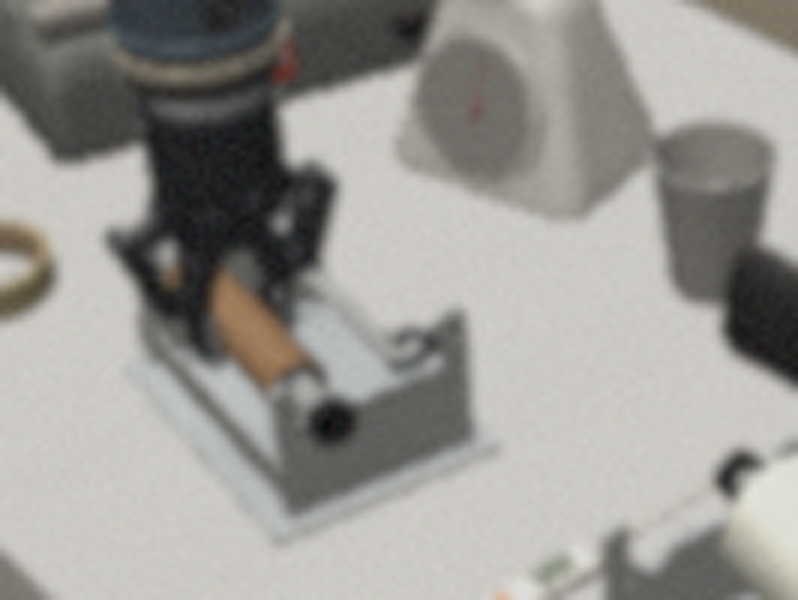

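The knob at (330,420) is over the notch behind the horn. There is no contact yet, so I'll lower it the rest.

Emit:
{"op": "drive_tool", "data": {"translation": [[0, 0, 2], [0, 0, 2], [0, 0, 1.5], [0, 0, 0]], "twist": [0, 0, 0, 0], "gripper": [35, 35, 35, 35]}}

```text
t: 6.62
tcp_pos: [434.1, 208.2, 53.9]
ee_rot: [2.346, 2.089, 0.001]
force: [2.6, -0.2, -1.7]
width: 34.2
grip_force: 60.5
```

Emit:
{"op": "drive_tool", "data": {"translation": [[0, 0, 0], [0, 0, 0], [0, 0, 0], [0, 0, 0], [0, 0, 0]], "twist": [0, 0, 0, 0, 0], "gripper": [45, 55, 70, 85, 100]}}

```text
t: 7.25
tcp_pos: [433.7, 208.1, 53.8]
ee_rot: [2.346, 2.089, -0.0]
force: [0.4, 0.1, 0.0]
width: 85.3
grip_force: 0.0
```

Emit:
{"op": "drive_tool", "data": {"translation": [[0, 0, 0], [0, 0, 0], [0, 0, -10], [0, 0, -25], [0, 0, -35]], "twist": [0, 0, 0, 0, 0], "gripper": [100, 100, 100, 100, 100]}}

```text
t: 7.88
tcp_pos: [433.2, 207.9, 124.7]
ee_rot: [-2.346, -2.089, 0.002]
force: [1.1, -0.4, 1.1]
width: 85.3
grip_force: 0.0
```

Emit:
{"op": "drive_tool", "data": {"translation": [[0, 0, -35], [-30, 0, -35], [-50, 0, -20], [-50, 0, 0], [-30, 0, 0]], "twist": [0, 0, 0, 0, 0], "gripper": [100, 100, 100, 100, 100]}}

```text
t: 8.5
tcp_pos: [414.9, 47.5, 214.9]
ee_rot: [2.347, 2.087, 0.002]
force: [0.1, 0.1, -0.5]
width: 85.2
grip_force: 0.0
```

```bash
python3 st.py; python3 - <<'E'
from workcell import optics
import cv2,numpy as np
b=optics.snapshot("scene")["image"][130:230,150:283];s=optics.snapshot("top")
np.savez("top2.npz",**s);a=s["image"][170:245,170:245]
f=lambda i:cv2.resize(i[:,:,::-1],(400,int(400*i.shape[0]/i.shape[1])),interpolation=cv2.INTER_CUBIC)
A,B=f(a),f(b);B=np.vstack([B,np.zeros((400-B.shape[0],400,3),np.uint8)])
cv2.imwrite("pics/c4.png",np.hstack([A,B]))
E
```

```text
8.5 [414.9  47.5 214.9] 85.22035149679013 [ 0.1  0.1 -0.5] 0.0
yaw y -6.687065590198003 tilt [ 0.001 -0.    -1.   ]
clip tool delta [161.5  65.6 155. ]
notch tool delta [161.4   0.5 154.9]
```

View pics/c4.png

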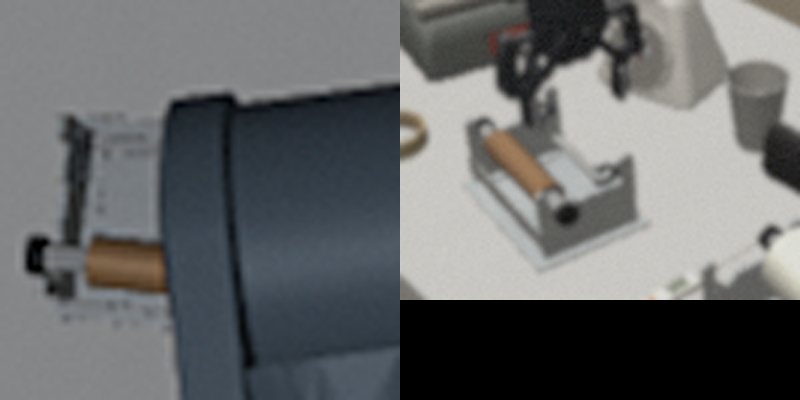

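Both ends look seated behind the horns: the right knob is at (567,213) and the left knob is at (38,255) in the top crop. I'll check these against the expected positions.

```bash
python3 - <<'E'
import numpy as np
from h import *
t=dict(np.load("top2.npz"));s=dict(np.load("scene.npz"))
y=np.array([.1155,.9933,0]);m=np.array([434.4,207.7,70])
print("L exp",m+104.5*y,"got",ray(t,170+38*75/400-.5,170+255*75/400-.5,70))
print("R exp",m-104.5*y,"got",ray(s,150+167.5*.3325-.5,130+213*.3325-.5,70))
E
```

```text
L exp [446.46975 311.49985  70.     ] got [447.46638269 310.21489715  70.        ]
R exp [422.33025 103.90015  70.     ] got [423.57142853 106.12379213  70.        ]
```

```bash
python3 -c "
from workcell import sign_off
print(sign_off())"
```

```text
the job is handed in; nothing more can be done
None
```

The bare core's spindle is in its stand's loading notches, with each knob measured within about 3 mm of its expected position. The gripper is clear and I handed the job in at about 8.5 s; sign-off returned no verdict.

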